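# Show the fume filter's cassette to the webcam

## Task

Lift the top flap of the white fume-filter unit and leave it standing open, then draw the filter cassette (the plate with the grille and the tall pull tab) up out of its slot, leaving the plain baffle plate in the other slot and the other things on the desk where they are. Show the cassette to the webcam: hold it over the middle of the white sheet, level with the lens, upright, with a broad face to the lens. Finish while still holding it there in the gripper, keeping still.

Things in the scene. Friction and masses are not known exactly. Their poses are not given: they have to be found in the camera images.
- filter_box: fume-filter unit: white open-topped housing 130 (x) x 230 (y) x 120 mm high, walls and floor 5 mm, fixed, covered by a flap. Origin: centre of underside; x from its front (near the robot) to its hinged back, z up. Inside, two slots along x at y = +45 and -45 mm, 12 mm wide between end ribs up to 70 mm high: cassette in one, baffle in the other; which varies
- flap (a joint): opening angle of the flap (rad): 0 shut, up to 0.1 at the start; 1.57 upright; stop at 1.9, leaning back. Hinged along the upper back edge of the housing; hinge friction (0.15 N m) keeps it at any angle it is left at. Flap 134 x 230 x 6 mm, 120 g
- flap_grip (a point): centre of the round cross-bar (12 mm diameter, 22 mm long, along y, parallel to the hinge) at the end of the pull tab on the middle of the flap's free edge; 28 mm beyond that edge on an 18 mm wide neck. 162 mm from the hinge axis; moves with the flap; at joint 0 in front of the housing, 123 mm above the desk, 3 mm above the axis. Pinched by its two ends it can turn between the fingers
- flap_hinge (a point): middle of the flap's hinge axis, on the upper back edge of the housing, 120 mm above the desk; the axis is its y axis
- cassette_center (a point): filter cassette, about 80 g: grey framed grille plate 110 (x) x 8 (y) x 66 mm high with a pull tab 24 (x) x 10 (y) x 28 mm high on the middle of its upper edge, 94 mm high overall. This point: its centre, 47 mm above its lower edge; the tab's middle is 33 mm above it. y is square to its broad faces, z up. In the slot its lower edge is 5 mm above the desk
- baffle_center (a point): baffle plate: plain solid grey plate without grille or tab, 110 (x) x 8 (y) x 66 mm high; this point is its centre
- photo_spot: white paper sheet 210 (x) x 148 (y) mm lying on the desk, with a black webcam fixed at its far end. Origin: the middle of the sheet, on the desk; x points towards the webcam, z up. The webcam stands at x = 145 mm on a foot of 60 mm diameter; its head is 28 (x) x 70 (y) x 34 mm, its top 157 mm above the desk
- lens (a point): front of the webcam's lens, 126 mm from the middle of the sheet and 140 mm above the desk, looking level back over the sheet (towards minus its x)
- glue_stick: white glue stick standing upright, 27 mm diameter, 90 mm high; origin under its foot; leave alone
- print_pen: black 3D printing pen lying on the desk, 160 x 26 x 28 mm; origin on the desk under its middle; leave alone
- mouse: black computer mouse, 105 x 58 x 33 mm; origin under its middle; leave alone
- spool: filament spool lying flat, 150 mm diameter, 48 mm high; origin under its middle; leave alone
- model_tower: little green printed lattice tower, 60 x 60 x 122 mm; origin under its foot; leave alone
- pencil_mug: empty white cup, 76 mm diameter, 90 mm high; origin under its foot; leave alone

How it is judged (in metres and radians):
On the way, in this order (a step that is already met when the one before it is completed fails the run):
1. the flap has been lifted until it stands open, the cassette still in its slot (value of joint flap above 1.3 rad and z of cassette_center in the frame of filter_box below 0.1 m), for 0.2 s.
2. the cassette has been drawn up clear of the housing, held in the fingers (height (world z) of cassette_center above 0.168 m and contact force between cassette and the fingers above 0.5 N), for 0.1 s.
At the end, for the whole second after the job is handed in: Cassette held still in the fingers, centre within 50 mm of the sheet's middle (level) and 40 mm of the lens height, upright within 0.25 rad, broad face square to the lens within 0.3 rad, touching neither sheet nor webcam; flap open over 1.3 rad; baffle in its slot (value of joint flap above 1.3 rad and horizontal distance between cassette_center and photo_spot below 0.05 m and height (world z) of cassette_center between 0.1 and 0.18 m and angle between cassette_center's own z axis and vertical below 0.25 rad and angle between the y axis of cassette_center and the x axis of photo_spot, either way round below 0.3 rad and contact force between cassette and the fingers above 0.5 N and contact force between cassette and photo_spot below 0.1 N and linear speed of cassette below 0.03 m/s and z of baffle_center in the frame of filter_box below 0.06 m); the arm keeps its last pose, push and grip.
It fails at once if the baffle plate is moved by more than 20 mm (distance of baffle_center from where it was at the start of the episode above 0.02 m).
It fails at once if another thing on the desk is moved by more than 30 mm or knocked over (distance of any of glue_stick, print_pen, mouse, spool, model_tower, pencil_mug from where it was at the start of the episode above 0.03 m or angle between any of glue_stick, print_pen, mouse, spool, model_tower, pencil_mug's own z axis and vertical above 0.6 rad).
It also fails if it takes over 61 s, if anything falls off the work surface, if the arm or the gripper's body presses on something with over 40 N, if the wrist force passes 120 N, or if a joint passes its speed limit or range.

## Robot

A 7-joint arm with a two-finger parallel gripper is mounted at the origin on the work surface. World frame = base frame: x ahead of the robot, y to its left, z up, the work surface at z = 0. Lengths are in mm, angles in degrees, forces in N, time in s.
With the tool pointing down it reaches from about 400 to 850 mm from the base axis. Payload 4.5 kg.
Tool frame: the origin (TCP) lies midway between the tips of the shut fingers; the grasp point (between the pads) lies arm.pinch_z behind it (arm.pinch_z is the distance from the TCP to the grasp point, in mm); z points along the fingers, y is the direction in which the jaws open and shut (so a half turn about z gives the same grasp; the last joint's range is limited). The gripper opens to 85 mm and grips with 20 to 120 N. Pads are 22 mm wide; open, the fingers measure 114 mm over their backs; the gripper's body (76 mm by 85 mm) begins 54 mm behind the grasp point. The pads swing forward as they close: fully open they stand 13 mm farther back than shut.
Start: joints at [75.905, 39.483, -11.15, 89.685, 9.013, 51.709, -12.324], TCP at [172.631, -600.71, 231.317] pointing down, gripper open.
Joint ranges: [-172.22, 172.22], [-26.19, 119.32], [-84.43, 86.54], [7.71, 146.69], [-57.33, 237.33], [2.42, 119.75], [-152.13, 152.13]. Speed limits (degrees/s): [147.25, 147.25, 180, 180, 180, 180, 180].

## Interface

Orientations are given as [roll, pitch, yaw] about the fixed x, y, z axes, in that order (R = Rz(yaw) Ry(pitch) Rx(roll)).
In Python, from workcell import arm gives the robot as it stands.
- The arm moves only by the shell command python3 -m inch 'ROWS' [FORCE]. ROWS is JSON, a list of rows, each an object with "claw": the finger opening in cm, from 0 to 8.54; "offset": the shift along the tool's x, y, z in cm, a list of three; "twist": the turn, a rotation vector about the tool's x, y, z in degrees, a list of three. In form: [{"claw": claw, "offset": [tx, ty, tz], "twist": [rx, ry, rz]}, ...]. A call has 1 to 20 rows; each row shifts and turns the commanded pose from where the row before left it, along the tool's axes as they then stand; what a row does not reach is not made up. A row lasts 1/8 s, in which the tool goes at most 62.5 mm and 10.7 degrees, less where a joint would pass 70% of its speed; a pose out of reach is approached as far as the arm can. A call is refused whole if a number of a shift passes 6.25 or a number of a turn 10.7, either way. A call with a gripper value outside its range is refused whole. The fingers move at their own pace and stop on an object; FORCE is the grip in N (left out, the last holds). Time passes only in rows, so rows that do not move let the fingers close. It gives the time, the measured TCP pose, the force and the opening at its end, in the units of the state.
- arm.observe(): the state, without advancing time (a new reading comes with each control period).
- arm.read_camera(name): name is "side" or "top"; returns the picture (400x640x3 uint8, red, green, blue); there is no depth.
- arm.camera_info(name): a dict with "K" (3x3 intrinsics, pixels), "R" (3x3) and "t" (3): a world point X has camera coordinates R X + t. Camera axes: x right, y down, z forward; pixel columns grow to the right and rows downward; lengths in mm; the calibration is good to about 2 mm. A picture is of the moment at which its call begins. camera_info takes no time and is no camera call.
- arm.close_job(): hands the job in, once; it reports no verdict.
The state is a dict: "time_s": time; "q": joint angles; "joint_velocities": joint speeds; "effort": joint torques, N m; "tcp_pos": TCP position; "orientation": TCP orientation; "ft_force": force on the tool from outside, world axes, zero at the start; "torque": the same for the moment, N m; "grip_width": finger opening in mm.
Only numpy, scipy, OpenCV 4.12 (cv2) and the standard library are available. Lean on these libraries where they do the work, as an engineer would, in place of code of your own. Each camera call takes 0.05 s, during which the arm holds its last target. There are 200 camera calls.

## Working session

There is one attempt and no reset: what is moved stays moved. The work goes in short steps, Python scripts to look and compute and a shell command to move; the robot and the scene stay as the last step left them, time stands still between calls to the robot, and variables do not carry over. Pictures are saved under pics/ and viewed, about 8 in all and at most 12, crops included, and the job is handed in when it is done.

```bash
mkdir -p pics
cat > h.py <<'E'
from workcell import arm
import numpy as np, cv2
def snap(n,f,crop=None,s=1):
    im=arm.read_camera(n)[:,:,::-1]
    if crop: a,b,c,d=crop; im=im[b:d,a:c]
    cv2.imwrite('pics/'+f,cv2.resize(im,None,fx=s,fy=s,interpolation=cv2.INTER_CUBIC))
def back(n,u,v,z):
    c=arm.camera_info(n);K,R,t=[np.array(c[k],float) for k in('K','R','t')]
    d=R.T@np.linalg.inv(K)@[u,v,1]; o=-R.T@t
    return o+d*(z-o[2])/d[2]
def proj(n,X):
    c=arm.camera_info(n);K,R,t=[np.array(c[k],float) for k in('K','R','t')]
    p=K@(R@np.array(X,float)+t); return p[:2]/p[2]
E
python3 - <<'E'
from h import *
snap('top','t0.png',s=1.25);snap('side','s0.png',s=1.25)
for n in('top','side'):
    c=arm.camera_info(n);R=np.array(c['R']);print(n,np.round(-R.T@np.array(c['t'])),np.round(R,2).tolist(),np.round(c['K'],0).tolist())
print(arm.observe(),arm.pinch_z)
E
```

```text
top [ 454.   21. 1872.] [[0.02, -1.0, -0.01], [-1.0, -0.02, -0.08], [0.08, 0.01, -1.0]] [[483.0, 0.0, 318.0], [0.0, 483.0, 196.0], [0.0, 0.0, 1.0]]
side [268. 967. 724.] [[-0.95, -0.32, -0.01], [-0.16, 0.5, -0.85], [0.28, -0.8, -0.52]] [[373.0, 0.0, 324.0], [0.0, 373.0, 202.0], [0.0, 0.0, 1.0]]
{'time_s': 0.1, 'q': array([ 75.90455445,  39.52942845, -11.14560344,  89.73943896,
         9.01369848,  51.71036393, -12.32309066]), 'joint_velocities': array([ 0.03184926, -0.03323874,  0.01754997, -0.11797603,  0.08171166,
       -0.02684544, -0.05805256]), 'effort': array([-3.11170472e-03, -5.40601838e+01, -1.27181701e+00, -1.58985507e+01,
        9.28178779e-03,  4.37174662e-03, -1.07439348e-05]), 'tcp_pos': array([ 172.40043794, -600.13477685,  230.55055424]), 'orientation': array([-1.79903069e+02,  7.70461192e-03,  1.60387067e+01]), 'ft_force': array([0.15691041, 0.26488133, 0.96482715]), 'torque': array([ 0.01828552,  0.02864069, -0.02860208]), 'grip_width': 85.57373202317484} 18.700000000000003
```

View pics/t0.png

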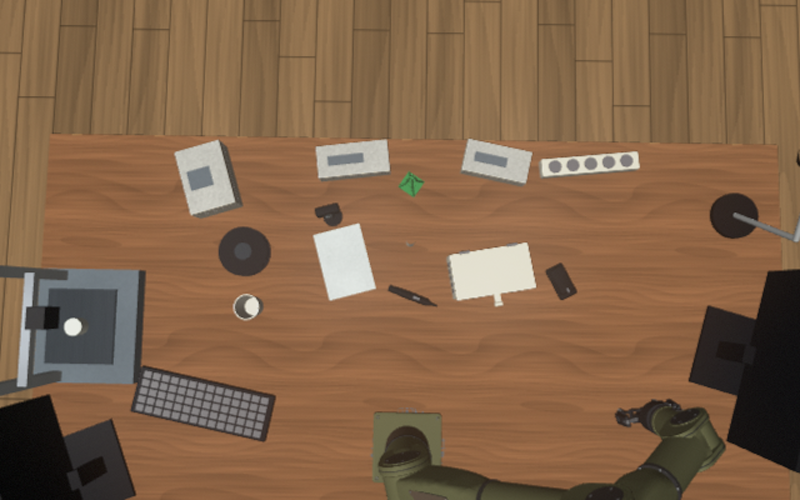

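View pics/s0.png

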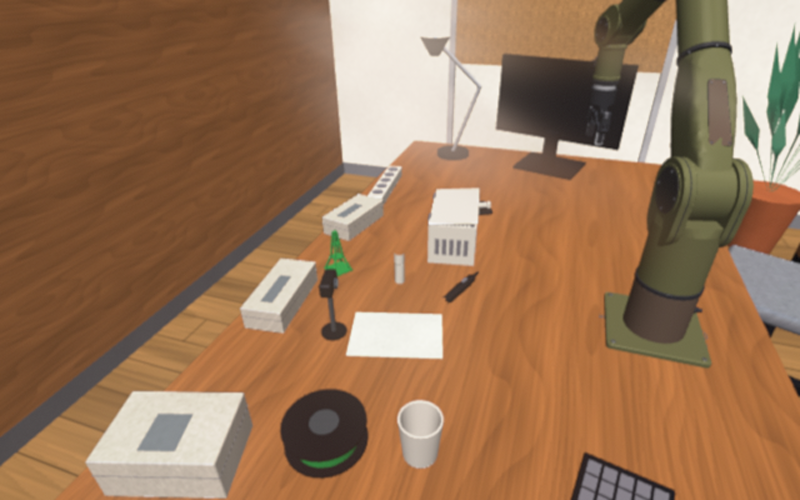

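The top view shows the housing around (492,272), its pull tab at (498,300) and the sheet at (344,262), with the webcam at (330,214). I'll enlarge both areas.

Run:
```python
from h import *
im=arm.read_camera('top')[:,:,::-1]
a=im[180:250,350:440];b=im[155:245,240:320]
f=lambda a,s:cv2.resize(a,None,fx=s,fy=s,interpolation=cv2.INTER_CUBIC)
A=f(a,6);B=f(b,3)
C=np.zeros((420,540+240,3),np.uint8);C[:,:540]=A;C[:270,540:]=B
cv2.imwrite('pics/t1.png',C)
snap('side','s1.png',(250,140,410,300),4)
```

```text
(no output)
```

View pics/t1.png

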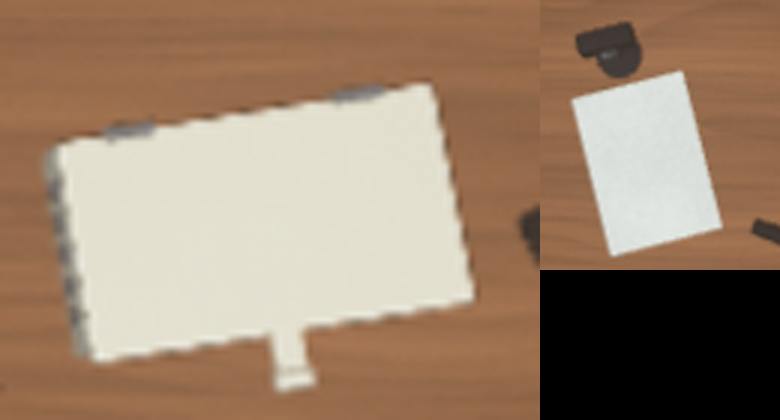

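View pics/s1.png

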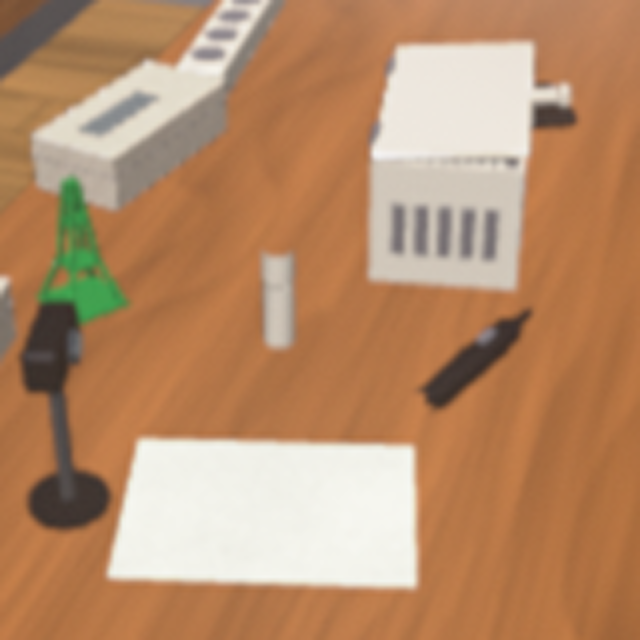

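```bash
cat > fit.py <<'E'
from h import *
from scipy.optimize import least_squares
T=lambda u,v:(350+(u+.5)/6-.5,180+(v+.5)/6-.5)
S=lambda u,v:(250+(u+.5)/4-.5,140+(v+.5)/4-.5)
P=lambda u,v:(240+(u-540+.5)/3-.5,155+(v+.5)/3-.5)
def flap(a,th):  # a: distance, y, h above axis plane
    d,y,h=a; return (65-d*np.cos(th)+h*np.sin(th),y,120+d*np.sin(th)+h*np.cos(th))
obs=[('top',T(58,143),'f',(0,115,6)),('top',T(431,85),'f',(0,-115,6)),('top',T(474,298),'f',(134,-115,6)),('top',T(92,361),'f',(134,115,6)),
('top',T(295,380),'f',(162,0,6)),('side',S(372,157),'f',(0,115,6)),('side',S(525,157),'f',(134,115,6)),('side',S(534,42),'f',(134,-115,6)),('side',S(397,44),'f',(0,-115,6)),
('side',S(566,96),'f',(162,0,3)),('side',S(517,289),'b',(-65,115,0)),('side',S(369,279),'b',(65,115,0))]
def W(p,X): c,s=np.cos(p[2]),np.sin(p[2]); return (p[0]+c*X[0]-s*X[1],p[1]+s*X[0]+c*X[1],X[2])
def res(p): return np.concatenate([proj(n,W(p,flap(X,p[3]) if k=='f' else X))-uv for n,uv,k,X in obs])
r=least_squares(res,[550,-150,0.15,0.05],x_scale=[10,10,.1,.1]);p=r.x
so=[('top',P(572,99),(105,74,0)),('top',P(683,71),(105,-74,0)),('top',P(721,227),(-105,-74,0)),('top',P(612,256),(-105,74,0)),
('side',S(140,438),(105,-74,0)),('side',S(413,445),(-105,-74,0)),('side',S(417,587),(-105,74,0)),('side',S(108,577),(105,74,0))]
q=least_squares(lambda q:np.concatenate([proj(n,W(q,X))-uv for n,uv,X in so]),[550,150,.2],x_scale=[10,10,.1])
if __name__=='__main__':
    print('box',p,np.degrees(p[2:]));print(np.round(r.fun.reshape(-1,2),1).tolist())
    print('bar',W(p,flap((162,0,3),p[3])),'hinge',W(p,(65,0,120)))
    print('sheet',q.x,np.degrees(q.x[2]),np.round(q.fun.reshape(-1,2),1).tolist())
    for y in(45,-45):print(y,W(p,(0,y,85)))
E
python3 fit.py
```

```text
box [ 5.30766231e+02 -2.36492637e+02  1.74276899e-01  8.65743225e-02] [9.9853308  4.96034329]
[[-0.1, -0.1], [0.4, -0.3], [0.3, 0.7], [0.5, 0.2], [-0.1, -0.2], [-0.5, -0.1], [1.1, -0.6], [0.1, 0.3], [-0.2, 0.7], [-0.6, 0.3], [-0.5, 0.8], [-0.1, 0.5]]
bar (np.float64(436.0885731912357), np.float64(-253.16187037347305), np.float64(136.99629128148692)) hinge (np.float64(594.7816223722343), np.float64(-225.22189499209483), 120)
sheet [5.56925801e+02 2.02008522e+02 2.72289482e-01] 15.601038122505063 [[0.5, -0.1], [0.2, -0.2], [0.9, -0.1], [0.1, -0.1], [-0.1, 0.7], [0.2, 0.8], [-0.2, 0.2], [0.1, 0.3]]
45 (np.float64(522.9634091161957), np.float64(-192.17428925869623), 85)
-45 (np.float64(538.5690523396476), np.float64(-280.8109853815907), 85)
```

Fit residuals are under about 1 px, apart from one at 1.3. Next I move above the bar with the jaws along the hinge axis (yaw 10).

```bash
cat >> h.py <<'E'
from scipy.spatial.transform import Rotation as Ro
def to(x,y,z,yaw,pitch=0):
    o=arm.observe();R=Ro.from_euler('xyz',o['orientation'],degrees=True);G=Ro.from_euler('xyz',[180,pitch,yaw],degrees=True)
    d=np.array([x,y,z])-o['tcp_pos']
    print('t',o['time_s'],'now',np.round(o['tcp_pos'],1),np.round(o['orientation'],1),'w',round(o['grip_width'],1),'F',np.round(o['ft_force'],1))
    print('offset cm now',np.round(R.inv().apply(d)/10,2),'after twist',np.round(G.inv().apply(d)/10,2),'twist',np.round((R.inv()*G).as_rotvec(degrees=True),1))
E
python3 -m inch '[{"claw":5,"offset":[0,0,0],"twist":[0,0,6]},{"claw":5,"offset":[3.2,-2.96,0],"twist":[0,0,0]},{"claw":5,"offset":[3.2,-2.96,0],"twist":[0,0,0]},{"claw":5,"offset":[3.2,-2.96,0],"twist":[0,0,0]},{"claw":5,"offset":[3.2,-2.96,0],"twist":[0,0,0]},{"claw":5,"offset":[3.2,-2.96,0],"twist":[0,0,0]},{"claw":5,"offset":[3.2,-2.96,0],"twist":[0,0,0]},{"claw":5,"offset":[3.2,-2.96,0],"twist":[0,0,0]},{"claw":5,"offset":[3.2,-2.96,0],"twist":[0,0,0]},{"claw":5,"offset":[3.2,-2.96,0],"twist":[0,0,0]},{"claw":5,"offset":[3.2,-2.96,0],"twist":[0,0,0]},{"claw":5,"offset":[0,0,0],"twist":[0,0,0]},{"claw":5,"offset":[0,0,0],"twist":[0,0,0]}]' 40
python3 -c "
from h import *
to(436,-253,120,10)"
```

```text
time_s: 1.82
tcp_pos: [435.7, -253.9, 231.2]
orientation: [180.0, 0.0, 10.0]
ft_force: [0.2, 0.9, -0.4]
grip_width: 49.9
t 1.825 now [ 435.7 -253.9  231.2] [180.   0.  10.] w 49.9 F [ 0.2  0.9 -0.4]
offset cm now [ 0.06 -0.09 11.12] after twist [ 0.05 -0.08 11.12] twist [0. 0. 0.]
```

```bash
python3 -m inch '[{"claw":5,"offset":[0,-0.08,4],"twist":[0,0,0]},{"claw":5,"offset":[0.05,0,4],"twist":[0,0,0]},{"claw":5,"offset":[0,0,3.4],"twist":[0,0,0]},{"claw":5,"offset":[0,0,0],"twist":[0,0,0]},{"claw":5,"offset":[0,0,0],"twist":[0,0,0]}]'
python3 -c "
from h import *
to(436,-253,117,10)
im=[cv2.resize(a[:,:,::-1],(440,440),interpolation=2) for a in (arm.read_camera('top')[170:270,340:440],arm.read_camera('side')[120:230,320:430])]
cv2.imwrite('pics/g1.png',cv2.resize(np.hstack(im),None,fx=.9,fy=.9))"
```

```text
time_s: 2.45
tcp_pos: [436.6, -253.8, 118.2]
orientation: [179.9, -0.0, 9.9]
ft_force: [0.0, -0.6, 0.5]
grip_width: 49.9
t 2.45 now [ 436.6 -253.8  118.2] [179.9  -0.    9.9] w 49.9 F [ 0.  -0.6  0.5]
offset cm now [-0.04 -0.09  0.12] after twist [-0.04 -0.09  0.12] twist [ 0.1 -0.  -0.1]
```

View pics/g1.png

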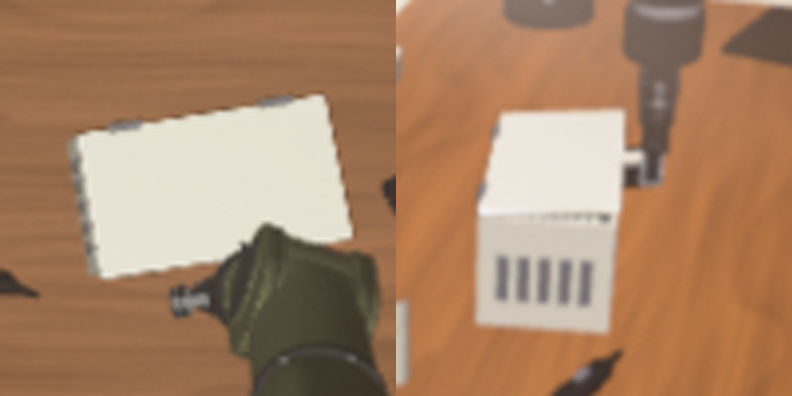

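The side crop shows the fingers straddling the bar around (650,160), with the neck at (632,157). Closing.

```bash
python3 -m inch '[{"claw":1.5,"offset":[0,0,0],"twist":[0,0,0]},{"claw":1.5,"offset":[0,0,0],"twist":[0,0,0]},{"claw":1.5,"offset":[0,0,0],"twist":[0,0,0]},{"claw":1.5,"offset":[0,0,0],"twist":[0,0,0]}]' 40
python3 - <<'E'
from fit import *
# arc increments in tool x,z (cm) from theta0 to 1.65
th=np.linspace(p[3],1.66,17); a=np.array([flap((162,0,3),t) for t in th]);d=np.diff(a,axis=0)/10
print([(round(x,2),round(-z,2)) for x,_,z in d],d.sum(0))
E
```

```text
time_s: 3.05
tcp_pos: [437.0, -253.6, 117.6]
orientation: [179.9, -0.1, 10.0]
ft_force: [1.4, -4.0, 0.4]
grip_width: 20.9
[(np.float64(0.24), np.float64(-1.57)), (np.float64(0.4), np.float64(-1.54)), (np.float64(0.55), np.float64(-1.5)), (np.float64(0.69), np.float64(-1.43)), (np.float64(0.83), np.float64(-1.36)), (np.float64(0.96), np.float64(-1.27)), (np.float64(1.08), np.float64(-1.17)), (np.float64(1.19), np.float64(-1.06)), (np.float64(1.29), np.float64(-0.94)), (np.float64(1.37), np.float64(-0.81)), (np.float64(1.45), np.float64(-0.67)), (np.float64(1.5), np.float64(-0.52)), (np.float64(1.55), np.float64(-0.37)), (np.float64(1.58), np.float64(-0.22)), (np.float64(1.59), np.float64(-0.06)), (np.float64(1.59), np.float64(0.09))] [17.85537858  0.         14.40923388]
```

```bash
python3 -m inch '[{"claw":1.5,"offset":[0.24,0,-1.57],"twist":[0,0,0]},{"claw":1.5,"offset":[0.4,0,-1.54],"twist":[0,0,0]},{"claw":1.5,"offset":[0.55,0,-1.5],"twist":[0,0,0]},{"claw":1.5,"offset":[0.69,0,-1.43],"twist":[0,0,0]},{"claw":1.5,"offset":[0,0,0],"twist":[0,0,0]}]'
python3 -c "
from h import *
to(436,-253,117,10)
snap('side','f1.png',(290,80,410,230),3)"
```

```text
time_s: 3.68
tcp_pos: [455.3, -250.2, 178.2]
orientation: [179.9, -0.0, 10.0]
ft_force: [0.4, -3.2, -0.4]
grip_width: 20.9
t 3.675 now [ 455.3 -250.2  178.2] [179.9  -0.   10. ] w 20.9 F [ 0.4 -3.2 -0.4]
offset cm now [-1.95 -0.08  6.12] after twist [-1.95 -0.06  6.12] twist [ 0.1 -0.   0. ]
```

View pics/f1.png

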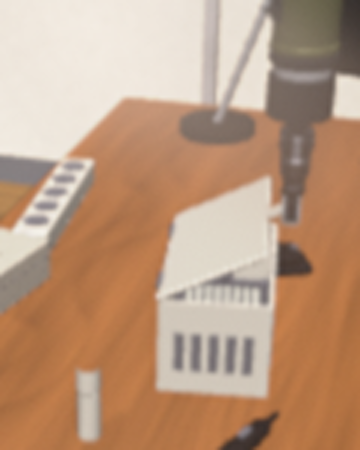

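The flap follows the grip, with its free corner now at (268,180) and the bar held at (285,212). I continue along the arc.

```bash
python3 -m inch '[{"claw":1.5,"offset":[0.83,0,-1.36],"twist":[0,0,0]},{"claw":1.5,"offset":[0.96,0,-1.27],"twist":[0,0,0]},{"claw":1.5,"offset":[1.08,0,-1.17],"twist":[0,0,0]},{"claw":1.5,"offset":[1.19,0,-1.06],"twist":[0,0,0]},{"claw":1.5,"offset":[1.29,0,-0.94],"twist":[0,0,0]},{"claw":1.5,"offset":[1.37,0,-0.81],"twist":[0,0,0]},{"claw":1.5,"offset":[1.45,0,-0.67],"twist":[0,0,0]},{"claw":1.5,"offset":[1.5,0,-0.52],"twist":[0,0,0]},{"claw":1.5,"offset":[1.55,0,-0.37],"twist":[0,0,0]},{"claw":1.5,"offset":[1.58,0,-0.22],"twist":[0,0,0]},{"claw":1.5,"offset":[1.59,0,-0.06],"twist":[0,0,0]},{"claw":1.5,"offset":[1.59,0,0.09],"twist":[0,0,0]},{"claw":1.5,"offset":[0,0,0],"twist":[0,0,0]},{"claw":1.5,"offset":[0,0,0],"twist":[0,0,0]}]'
python3 -c "
from h import *
to(436,-253,117,10)
im=[cv2.resize(a[:,:,::-1],(440,440),interpolation=2) for a in (arm.read_camera('top')[170:270,340:440],arm.read_camera('side')[100:220,300:420])]
cv2.imwrite('pics/f2.png',cv2.resize(np.hstack(im),None,fx=.9,fy=.9))"
```

```text
time_s: 5.48
tcp_pos: [612.6, -222.2, 261.2]
orientation: [179.9, -0.0, 10.0]
ft_force: [1.2, -4.1, 5.4]
grip_width: 21.0
t 5.475 now [ 612.6 -222.2  261.2] [179.9  -0.   10. ] w 21.0 F [ 1.2 -4.1  5.4]
offset cm now [-17.93  -0.07  14.42] after twist [-17.93  -0.04  14.42] twist [ 0.1 -0.   0. ]
```

View pics/f2.png

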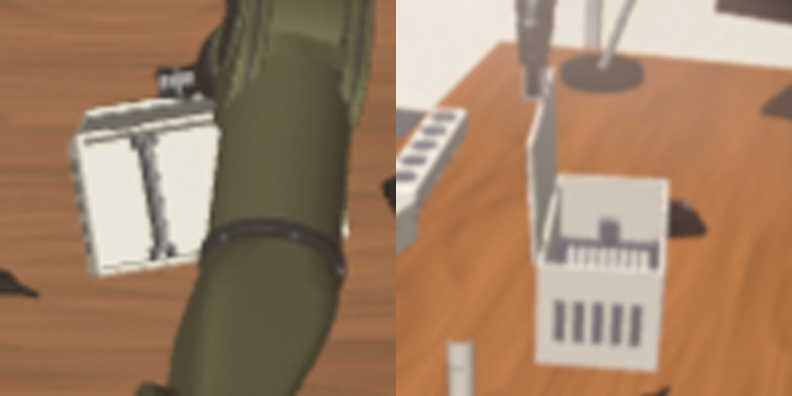

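The flap stands open, held at the bar. In the side crop the tab shows at about (608,230), and in the top crop a plate shows at about (152,195). I'll compare these with the slot projections.

Run:
```python
from fit import *
for y in(45,-45):
    for X in((0,y,85),(0,y,99),(0,y,71)):print(X,np.round(W(p,X),1),'side crop',np.round((proj('side',W(p,X))-[300,100])*3.3+[396,0]),'top crop',np.round((proj('top',W(p,X))-[340,170])*3.96))
```

```text
(0, 45, 85) [ 523.  -192.2   85. ] side crop [601. 267.] top crop [158. 193.]
(0, 45, 99) [ 523.  -192.2   99. ] side crop [602. 256.] top crop [160. 192.]
(0, 45, 71) [ 523.  -192.2   71. ] side crop [601. 278.] top crop [156. 193.]
(0, -45, 85) [ 538.6 -280.8   85. ] side crop [607. 230.] top crop [253. 178.]
(0, -45, 99) [ 538.6 -280.8   99. ] side crop [607. 219.] top crop [256. 177.]
(0, -45, 71) [ 538.6 -280.8   71. ] side crop [606. 241.] top crop [250. 178.]
```

The tab is in the -45 slot. I'll push the flap slightly further, release it, and retreat upward.

```bash
python3 -m inch '[{"claw":1.5,"offset":[0.8,0,0.1],"twist":[0,0,0]},{"claw":1.5,"offset":[0.8,0,0.15],"twist":[0,0,0]},{"claw":1.5,"offset":[0,0,0],"twist":[0,0,0]},{"claw":5,"offset":[0,0,0],"twist":[0,0,0]},{"claw":5,"offset":[0,0,0],"twist":[0,0,0]},{"claw":5,"offset":[0,0,0],"twist":[0,0,0]},{"claw":5,"offset":[0,0,-2],"twist":[0,0,0]},{"claw":5,"offset":[0,0,-3],"twist":[0,0,0]},{"claw":5,"offset":[0,0,-3],"twist":[0,0,0]},{"claw":5,"offset":[-2,1,0],"twist":[0,0,0]},{"claw":5,"offset":[-4,1.8,0],"twist":[0,0,0]},{"claw":5,"offset":[-4,1.8,0],"twist":[0,0,0]},{"claw":5,"offset":[0,0,0],"twist":[0,0,0]},{"claw":5,"offset":[0,0,0],"twist":[0,0,0]}]'
python3 -c "
from h import *
to(538.6,-280.8,67,10)"
```

```text
time_s: 7.32
tcp_pos: [538.2, -280.6, 338.8]
orientation: [-180.0, -0.1, 10.1]
ft_force: [1.2, -0.4, -0.7]
grip_width: 49.8
t 7.325 now [ 538.2 -280.6  338.8] [-1.80e+02 -1.00e-01  1.01e+01] w 49.8 F [ 1.2 -0.4 -0.7]
offset cm now [1.000e-02 5.000e-02 2.718e+01] after twist [ 0.04  0.03 27.18] twist [-0.  -0.1  0.1]
```

```bash
python3 -m inch '[{"claw":5,"offset":[0,0,4],"twist":[0,0,0]},{"claw":5,"offset":[0,0,5],"twist":[0,0,0]},{"claw":5,"offset":[0,0,5],"twist":[0,0,0]},{"claw":5,"offset":[0,0,5],"twist":[0,0,0]},{"claw":5,"offset":[0,0,3],"twist":[0,0,0]},{"claw":5,"offset":[0,0,0],"twist":[0,0,0]},{"claw":5,"offset":[0,0,0],"twist":[0,0,0]}]'
python3 -c "
from h import *
to(538.6,-280.8,67,10)
snap('side','c1.png',(310,70,410,220),4)"
```

```text
time_s: 8.2
tcp_pos: [539.4, -281.0, 119.9]
orientation: [180.0, -0.1, 10.1]
ft_force: [-0.4, -1.0, 0.9]
grip_width: 49.7
t 8.2 now [ 539.4 -281.   119.9] [ 1.80e+02 -1.00e-01  1.01e+01] w 49.7 F [-0.4 -1.   0.9]
offset cm now [-0.08 -0.04  5.29] after twist [-0.07 -0.03  5.29] twist [ 0.  -0.1  0.1]
```

View pics/c1.png

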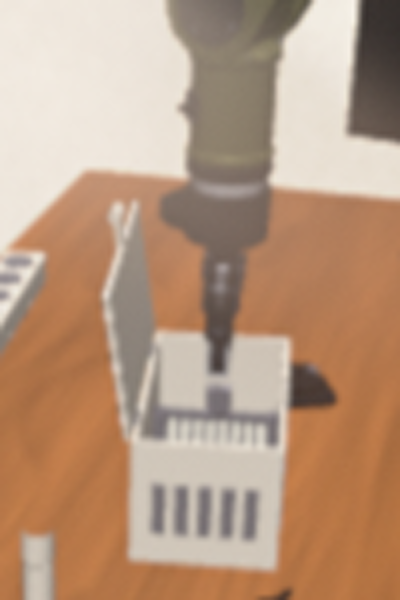

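The fingers are directly above the tab at (217,395) and the flap is standing open, leaning back. I descend and grip.

```bash
python3 -m inch '[{"claw":5,"offset":[-0.07,0,2.5],"twist":[0,0,0]},{"claw":5,"offset":[0,0,2.5],"twist":[0,0,0]},{"claw":5,"offset":[0,0,0.3],"twist":[0,0,0]},{"claw":5,"offset":[0,0,0],"twist":[0,0,0]},{"claw":0.5,"offset":[0,0,0],"twist":[0,0,0]},{"claw":0.5,"offset":[0,0,0],"twist":[0,0,0]},{"claw":0.5,"offset":[0,0,0],"twist":[0,0,0]},{"claw":0.5,"offset":[0,0,0],"twist":[0,0,0]},{"claw":0.5,"offset":[0,0,0],"twist":[0,0,0]}]' 60
python3 -c "
from h import *
to(538.6,-280.8,67,10)"
```

```text
time_s: 9.38
tcp_pos: [537.6, -281.8, 66.7]
orientation: [179.9, -0.1, 10.0]
ft_force: [-1.0, 1.2, 6.9]
grip_width: 9.2
t 9.375 now [ 537.6 -281.8   66.7] [ 1.799e+02 -1.000e-01  1.000e+01] w 9.2 F [-1.   1.2  6.9]
offset cm now [ 0.11 -0.08 -0.03] after twist [ 0.11 -0.08 -0.03] twist [ 0.1 -0.1  0. ]
```

Gripped, width 9.2 mm. Lifting now.

```bash
python3 -m inch '[{"claw":0.5,"offset":[0,0,-1],"twist":[0,0,0]},{"claw":0.5,"offset":[0,0,-2],"twist":[0,0,0]},{"claw":0.5,"offset":[0,0,-2],"twist":[0,0,0]},{"claw":0.5,"offset":[0,0,-2],"twist":[0,0,0]},{"claw":0.5,"offset":[0,0,-2],"twist":[0,0,0]},{"claw":0.5,"offset":[0,0,-2],"twist":[0,0,0]},{"claw":0.5,"offset":[0,0,-2],"twist":[0,0,0]},{"claw":0.5,"offset":[0,0,-2],"twist":[0,0,0]},{"claw":0.5,"offset":[0,0,0],"twist":[0,0,0]},{"claw":0.5,"offset":[0,0,0],"twist":[0,0,0]}]'
python3 -c "
from h import *
to(557,202,216,10);print(np.round(arm.observe()['q'],1))
im=[cv2.resize(a[:,:,::-1],(440,440),interpolation=2) for a in (arm.read_camera('top')[150:270,300:420],arm.read_camera('side')[90:220,290:420])]
cv2.imwrite('pics/l1.png',cv2.resize(np.hstack(im),None,fx=.9,fy=.9))"
```

```text
time_s: 10.62
tcp_pos: [536.4, -281.3, 215.2]
orientation: [-180.0, 0.1, 10.0]
ft_force: [-0.4, -0.1, -0.5]
grip_width: 9.3
t 10.625 now [ 536.4 -281.3  215.2] [-1.8e+02  1.0e-01  1.0e+01] w 9.3 F [-0.4 -0.1 -0.5]
offset cm now [ 10.45 -47.23  -0.06] after twist [ 10.43 -47.24  -0.08] twist [-0.   0.1  0. ]
[ 26.7  38.9  -6.   94.3   5.1  47.1 -61.4]
```

View pics/l1.png

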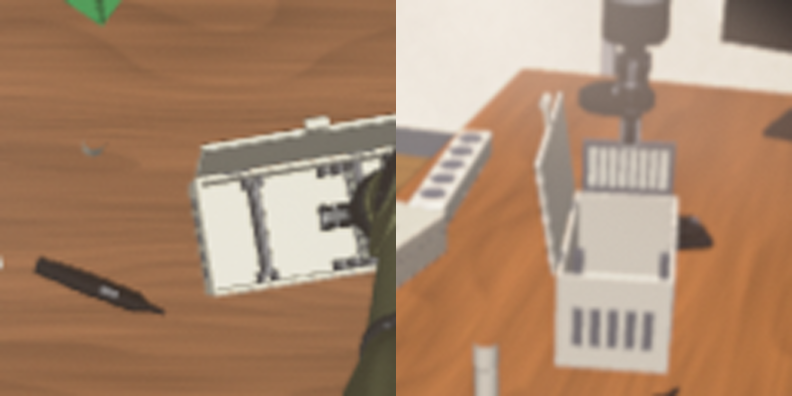

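The cassette is fully out: its grille shows at (628,168) in the side crop, with the bottom above the housing rim. The flap is open, and the feature at the +45 slot, (258,230) in the top crop, looks unchanged. I'll carry it at this height to over the sheet.

```bash
python3 -m inch '[{"claw":0.5,"offset":[-0.5,-2,0],"twist":[0,0,0]},{"claw":0.5,"offset":[-0.5,-5,0],"twist":[0,0,0]},{"claw":0.5,"offset":[-0.5,-5,0],"twist":[0,0,0]},{"claw":0.5,"offset":[-0.5,-5,0],"twist":[0,0,0]},{"claw":0.5,"offset":[-0.5,-5,0],"twist":[0,0,0]},{"claw":0.5,"offset":[-0.5,-5,0],"twist":[0,0,0]},{"claw":0.5,"offset":[2.7,-4.04,0],"twist":[0,0,0]},{"claw":0.5,"offset":[2.7,-4.04,0],"twist":[0,0,0]},{"claw":0.5,"offset":[2.7,-4.04,0],"twist":[0,0,0]},{"claw":0.5,"offset":[2.7,-4.04,0],"twist":[0,0,0]},{"claw":0.5,"offset":[2.7,-4.04,0],"twist":[0,0,0]},{"claw":0.5,"offset":[0,0,0],"twist":[0,0,0]},{"claw":0.5,"offset":[0,0,0],"twist":[0,0,0]}]'
python3 -m inch '[{"claw":0.5,"offset":[0,0,0],"twist":[0,0,-6]},{"claw":0.5,"offset":[0,0,0],"twist":[0,0,-10]},{"claw":0.5,"offset":[0,0,0],"twist":[0,0,-10]},{"claw":0.5,"offset":[0,0,0],"twist":[0,0,-10]},{"claw":0.5,"offset":[0,0,0],"twist":[0,0,-10]},{"claw":0.5,"offset":[0,0,0],"twist":[0,0,-10]},{"claw":0.5,"offset":[0,0,0],"twist":[0,0,-10]},{"claw":0.5,"offset":[0,0,0],"twist":[0,0,-10]},{"claw":0.5,"offset":[0,0,0],"twist":[0,0,-10]},{"claw":0.5,"offset":[0,0,0],"twist":[0,0,-9.6]},{"claw":0.5,"offset":[0,0,0],"twist":[0,0,0]},{"claw":0.5,"offset":[0,0,0],"twist":[0,0,0]}]'
python3 -c "
from h import *
to(557,202,154.7,105.6);print(np.round(arm.observe()['q'],1))"
```

```text
time_s: 12.35
tcp_pos: [557.5, 200.7, 214.8]
orientation: [179.9, 0.1, 10.0]
ft_force: [-1.3, -0.4, -0.4]
grip_width: 9.4
time_s: 13.85
tcp_pos: [558.1, 200.3, 215.6]
orientation: [-180.0, 0.1, 105.4]
ft_force: [-0.1, -0.6, -0.7]
grip_width: 9.4
t 13.85 now [558.1 200.3 215.6] [-1.800e+02  1.000e-01  1.054e+02] w 9.4 F [-0.1 -0.6 -0.7]
offset cm now [ 0.2  -0.05  6.09] after twist [ 0.19 -0.06  6.09] twist [-0.   0.1 -0.2]
[ -7.4  40.2 -29.6  95.8  24.5  50.6 -31.6]
```

```bash
python3 -m inch '[{"claw":0.5,"offset":[0.2,0,1.5],"twist":[0,0,0]},{"claw":0.5,"offset":[0,0,1.6],"twist":[0,0,0]},{"claw":0.5,"offset":[0,0,1.6],"twist":[0,0,0]},{"claw":0.5,"offset":[0,0,1.4],"twist":[0,0,0]},{"claw":0.5,"offset":[0,0,0],"twist":[0,0,0]},{"claw":0.5,"offset":[0,0,0],"twist":[0,0,0]},{"claw":0.5,"offset":[0,0,0],"twist":[0,0,0]},{"claw":0.5,"offset":[0,0,0],"twist":[0,0,0]}]'
python3 - <<'E'
from fit import *
to(557,202,154.7,105.6)
s=arm.read_camera('side')[110:310,220:420,::-1].copy();t=arm.read_camera('top')[150:270,250:450,::-1]
s=cv2.resize(s,(480,480),interpolation=2)
c,sn=np.cos(q.x[2]),np.sin(q.x[2])
for y,z in((55,-47),(-55,-47),(55,19),(-55,19)):  # expected plate corners
    u=(proj('side',(q.x[0]-sn*y,q.x[1]+c*y,140+z))-[220,110]+.5)*2.4-.5
    cv2.circle(s,tuple(int(round(v)) for v in u),2,(0,0,255),-1)
t=cv2.resize(t,(320,192),interpolation=2)
C=np.zeros((480,800,3),np.uint8);C[:,:480]=s;C[:192,480:]=t
cv2.imwrite('pics/e1.png',C)
E
```

```text
time_s: 14.85
tcp_pos: [558.0, 203.6, 155.3]
orientation: [179.9, -0.0, 105.6]
ft_force: [-0.1, 0.8, -0.4]
grip_width: 9.0
t 14.85 now [558.  203.6 155.3] [179.9  -0.  105.6] w 9.0 F [-0.1  0.8 -0.4]
offset cm now [-0.13 -0.13  0.06] after twist [-0.13 -0.13  0.06] twist [ 0.1 -0.   0. ]
```

View pics/e1.png

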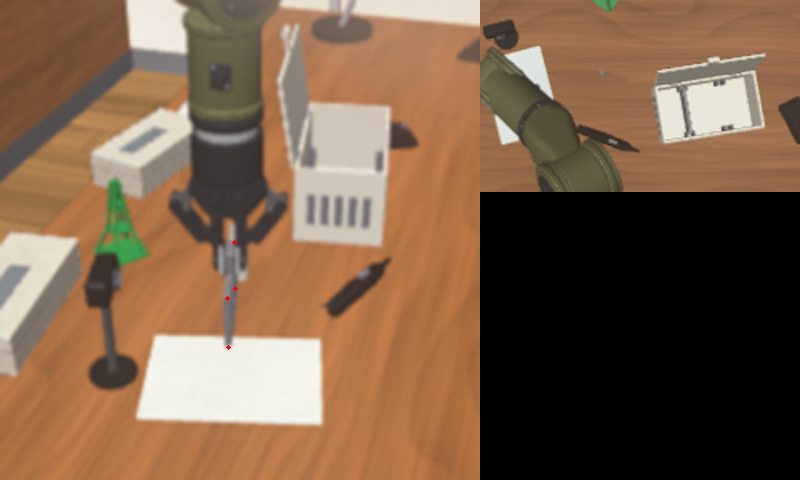

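The plate's edges coincide with the predicted corners (228,347) and (235,242). It is upright and facing the webcam. The flap is open and the baffle is in its slot at (685,112). Handing in.

```bash
python3 -c "
from h import *
print(np.abs(arm.observe()['joint_velocities']).max()); print(arm.close_job())"
```

```text
0.09701943229458876
the job is handed in; nothing more can be done
None
```

The job is handed in at about 15 s of the 61 s. The flap is lifted and left standing open, and the gripper is holding the cassette still over the sheet in front of the webcam.

- **Flap:** I pinched its cross-bar, lifted it along its arc and let go at about 1.75 rad, a figure worked out from the grip path. The last picture shows it still open.
- **Cassette:** It was in the −45 mm slot, and I drew it straight up by the tab.
- **Holding pose:** The tool is within 2 mm of the position I calculated for the middle of the sheet. That puts the cassette's centre about 140 mm above the desk, upright and square to the lens. The plate in the side picture matches the corners I predicted for that pose.
- **Grip and stillness:** The fingers are 9 mm apart on the tab at 60 N, and the joints were moving at no more than 0.1 °/s.
- **Baffle and other things:** The +45 mm slot looks unchanged in the last top view. The glue stick was mostly hidden behind the gripper, so I saw only part of it. The spool and mug were outside the last crops, but the arm never passed near them.

No check failed or disagreed with another.

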